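# Take down the toy tower and put every toy back in its place

## Task

A child has piled four toys into a tower on the yellow toy chest. Take the tower down one toy at a time from the top, standing each upright on the middle of its own place before taking the next: first the silver crown on the white podium with the purple top, then the brass music box on the round blue stand, then the jack-in-the-box on the square red stand, and last the plum train carriage on the wooden track, centred and pointing along it. Never tip a toy over, and leave the two teal beads where they are.

Things in the scene. Friction and masses are not known exactly. Their poses are not given: they have to be found in the camera images.
- crown: silver toy crown, loose, top of the tower: an open round band 38 mm outside diameter, 32 mm inside, 18 mm high, with eight points up to 30 mm; red dots round the band. About 40 g. Origin: centre of its underside, z up. It stands on the music box, round the music box's top knob. Grip it across its diameter.
- musicbox: round brass music box, loose, second from the top: upright cylinder 52 mm diameter, 34 mm high, dark line round the side, and on top a dark knob 18 mm diameter, 11 mm high (the knob is not to be worked). About 0.2 kg. Origin: centre of its underside, z up. It stands on the jack-in-the-box's lid.
- jackbox: closed wooden jack-in-the-box, loose, third from the top: 58 x 58 mm and 58 mm high, light wood with a green lid; a thin steel lever with a red ball sticks out 20 mm from its +x face, its ball 50 mm above the underside, 12 mm across (fixed, not to be worked). About 0.2 kg. Origin: centre of its underside, z up; grip across y (faces at y = +-29 mm). It stands on the carriage's roof.
- carriage: plum wooden train carriage, loose, bottom of the tower, standing on the table: 130 mm long (its x axis), roof 54 mm wide (y), body below the roof 48 mm wide, 52 mm over the wheels, 46 mm high with a flat roof; dark wheels that do not turn. About 0.22 kg. Origin: centre of its underside, at wheel bottom, z up. Grip across y.
- podium: fixed round podium for the crown: white with a purple top, 70 mm diameter, 40 mm high. Origin: centre of its underside (on the table); its flat top is 40 mm above.
- blue_stand: fixed flat round blue disc for the music box, 84 mm diameter, 10 mm high. Origin: centre of its underside; flat top 10 mm above.
- red_stand: fixed flat square red slab for the jack-in-the-box, 90 x 90 mm, 10 mm high. Origin: centre of its underside; flat top 10 mm above.
- track: fixed piece of light wooden toy track for the carriage with two dark stripes along it, 160 mm long (its x axis), 76 mm wide, 10 mm high, flat on top (stripes are only painted). Origin: centre of its underside. The carriage may point either way along it.
- bead_big: bystander, loose: dark teal barrel-shaped ceramic bead standing on end, 32 mm widest diameter, 24 mm high. Origin: centre of its underside. To be left alone.
- bead_slim: bystander, loose: lighter teal slim cylindrical ceramic bead standing on end, 18 mm diameter, 32 mm high. Origin: centre of its underside. To be left alone.
Things that resemble listed ones, but are neither listed nor needed, are in the scene too. Leave any pink look-alike of the jackbox alone. What is shaped like the red_stand but green is not meant.

How it is judged:
By the outcome, as a careful person would: the job done as asked, in the order asked, and still so for the second after the job is handed in, with the robot touching nothing.
It also fails if it takes over 128 s, if anything falls off the work surface, if the arm or the gripper's body presses on something with over 40 N, if the wrist force passes 120 N, or if a joint passes its speed limit or range.

## Robot

A 7-joint arm with a two-finger parallel gripper is mounted at the origin on the work surface. World frame = base frame: x ahead of the robot, y to its left, z up, the work surface at z = 0. Lengths are in m, angles in rad, forces in N, time in s.
With the tool pointing down it reaches from about 0.425 to 0.875 m from the base axis. Payload 8.4 kg.
Tool frame: the origin (TCP) lies midway between the tips of the shut fingers; the grasp point (between the pads) lies 19 mm behind it; z points along the fingers, y is the line along which they close (so a half turn about z gives the same grasp; the last joint's range is limited). The gripper opens to 85 mm and grips with 20 to 120 N. Pads are 22 mm wide; open, the fingers measure 114 mm over their backs; the gripper's body (76 mm by 85 mm) begins 54 mm behind the grasp point. The pads swing forward as they close: fully open they stand 13 mm farther back than shut.
Start: joints at [1.038, 0.333, 0.04, 1.465, -0.013, 1.343, -0.059], TCP at [0.273, -0.59, 0.231] pointing down, gripper open.
Joint ranges: [-2.58, 2.58], [-0.38, 2.09], [-1.3, 1.39], [0.25, 2.4], [-1.5, 4.64], [0.08, 2.09], [-2.65, 2.65]. Speed limits (rad/s): [2.22, 2.22, 2.79, 2.79, 3.14, 3.14, 3.14].

## Interface

Orientations are given as a unit quaternion [w, x, y, z].
In Python, from workcell import r, vision gives the robot as it stands. The module is installed in compiled form; this text tells all that it offers.
- The arm moves only by the tool play_rows, never from a script. Its argument "plan" is a list that holds one entry, the list of rows, each a list of 5 numbers: the shift along the world's x, y, z in cm, then the turn about the world's z in rad, then the opening, from 0 (shut) to 1 (fully open). A call has exactly 5 rows; each row shifts and turns the commanded pose from where the row before left it; what a row does not reach is not made up. A row lasts 1/12 s, in which the tool goes at most 41.7 mm and 7.16 degrees, less where a joint would pass 70% of its speed; a pose out of reach is approached as far as the arm can. A call with a gripper value outside its range is refused whole. The fingers move at their own pace and stop on an object; "force" is the grip in N (left out, the last holds). Time passes only in rows, so rows that do not move let the fingers close, or fill a call up. It gives the time, the measured TCP pose, the force, the opening and the grip force at its end, in the units of the state.
- r.state(): the state, without advancing time (a new reading comes with each control period).
- vision.get_image(name): name is "scene" or "top"; returns a dict with "img" (384x512x3 uint8, red, green, blue), "camera_matrix" (3x3 intrinsics, pixels), "R" (3x3) and "t" (3): a world point X has camera coordinates R X + t. Camera axes: x right, y down, z forward; pixel columns grow to the right and rows downward; lengths in m; the calibration is good to about 2 mm. A picture is of the moment at which its call begins. There is no depth.
- r.close_job(): hands the job in; it is judged then, once.
The state is a dict: "time_s": time; "joints": joint angles; "qd": joint speeds; "joint_torque": joint torques, N m; "position": TCP position; "tcp_rot": TCP orientation; "force": force on the tool from outside, world axes, zero at the start; "moment": the same for the moment, N m; "gripper_width": opening from 0.0 (shut) to 1.0 (fully open); "grasp_force": force on a finger pad.
Only numpy, scipy, OpenCV 4.12 (cv2) and the standard library are available. Lean on these libraries where they do the work, as an engineer would, in place of code of your own. Each camera call takes 0.05 s, during which the arm holds its last target. There are 200 camera calls.

## Working session

There is one attempt and no reset: what is moved stays moved. The work goes in short steps, Python scripts to look and compute and a tool call to move; the robot and the scene stay as the last step left them, time stands still between calls to the robot, and variables do not carry over. Pictures are saved under pics/ and viewed, at most 14 in all, crops included, and the job is handed in when it is done.

Besides the shell and the picture viewer there is one more tool, called after "Emit:" by a JSON object that holds its "name" and its "arguments". play_rows: Moves the arm, as the interface text tells. Its arguments: {"type":"object","properties":{"plan":{"type":"array","items":{"type":"array","items":{"type":"array","items":{"type":"number"}}}},"force":{"type":"number"}},"required":["plan"]}

```bash
mkdir -p pics
cat > h.py <<'E'
import numpy as np, cv2
from workcell import r, vision
def cam(n,save=None):
    c=vision.get_image(n); 
    if save: cv2.imwrite('pics/'+save,cv2.cvtColor(c['img'],cv2.COLOR_RGB2BGR))
    return c
def ray(c,p):
    K=np.array(c['camera_matrix']);R=np.array(c['R']);t=np.array(c['t'])
    d=R.T@np.linalg.solve(K,[p[0],p[1],1]); return -R.T@t,d
def atz(c,p,z):
    o,d=ray(c,p); return o+d*(z-o[2])/d[2]
def tri(c1,p1,c2,p2):
    o1,d1=ray(c1,p1);o2,d2=ray(c2,p2)
    s=np.linalg.lstsq(np.c_[d1,-d2],o2-o1,rcond=None)[0]
    a=o1+s[0]*d1;b=o2+s[1]*d2; return (a+b)/2,np.linalg.norm(a-b)
def proj(c,X):
    q=np.array(c['camera_matrix'])@(np.array(c['R'])@np.array(X)+np.array(c['t'])); return q[:2]/q[2]
E
python3 - <<'E'
from h import *
for n in('scene','top'):
    c=cam(n); print(n,np.round(c['camera_matrix'],1).tolist(),np.round(c['R'],3).tolist(),np.round(ray(c,(0,0))[0],3))
    cv2.imwrite(f'pics/{n}0.png',cv2.resize(cv2.cvtColor(c['img'],cv2.COLOR_RGB2BGR),(800,600),interpolation=cv2.INTER_CUBIC))
print(r.state())
E
```

```text
scene [[358.2, 0.0, 249.0], [0.0, 358.2, 187.6], [0.0, 0.0, 1.0]] [[0.686, 0.727, 0.002], [0.59, -0.556, -0.586], [-0.425, 0.403, -0.811]] [ 0.914 -0.418  0.803]
top [[443.2, 0.0, 249.6], [0.0, 443.2, 191.4], [0.0, 0.0, 1.0]] [[0.008, -1.0, 0.01], [-0.989, -0.01, -0.146], [0.146, -0.008, -0.989]] [ 0.368 -0.049  1.43 ]
{'time_s': 0.1, 'joints': array([ 1.03778118,  0.33386938,  0.0398441 ,  1.46618237, -0.01339524,
        1.3433034 , -0.0584855 ]), 'qd': array([ 0.00140574, -0.0012874 , -0.00076947, -0.00117015,  0.00124516,
       -0.00039075, -0.00106839]), 'joint_torque': array([ 6.33859381e-03, -6.60015249e+01,  1.37195326e+00, -4.06477690e+01,
        1.71325018e-02,  8.92423152e-03, -3.08039205e-05]), 'position': array([ 0.27303559, -0.58941675,  0.2304912 ]), 'tcp_rot': array([-7.19108133e-04,  9.76564400e-01,  2.15224099e-01, -2.07535300e-04]), 'force': array([-0.69259817,  1.13519777,  0.38479003]), 'moment': array([ 0.00877556, -0.01580296,  0.03365513]), 'grasp_force': 0.0, 'gripper_width': 1.0002677959471815}
```

View pics/scene0.png

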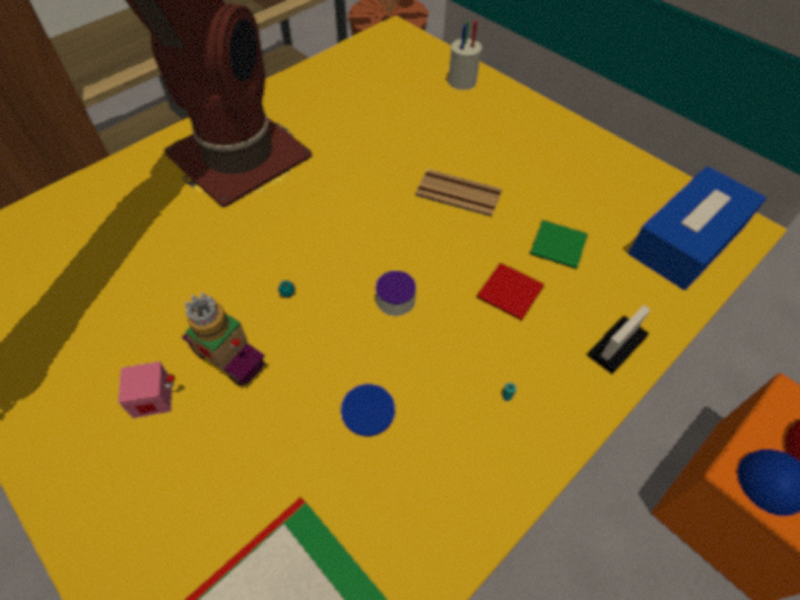

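View pics/top0.png

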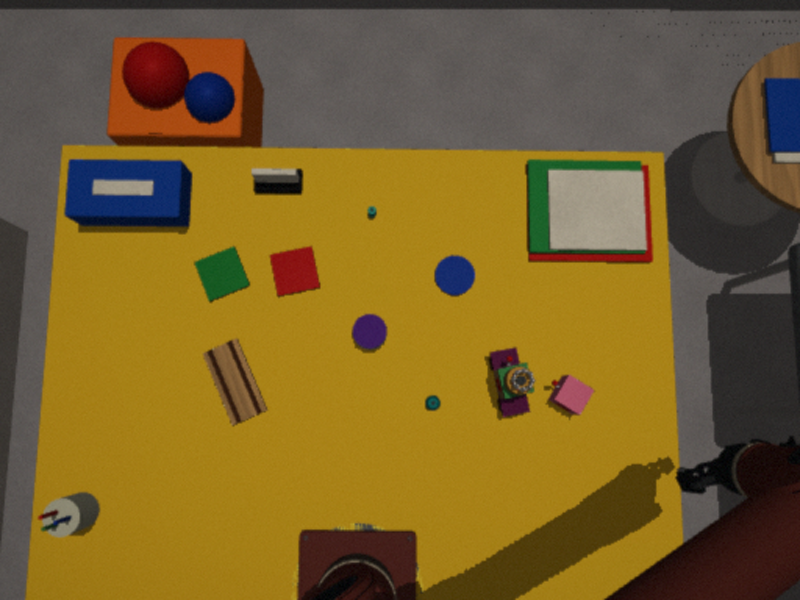

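The scene view shows the tower at about (220,335), with the pink look-alike to its left at (147,390). The podium is at (396,288), the blue stand at (368,410), the red stand at (510,291) and the track at (458,192). In the top view the tower is at (515,380), podium (369,332), blue (455,275), red (295,271), track (235,382), and the beads are at (432,403) and (372,212).

```bash
cat > m.py <<'E'
from h import *
def blob(c,h0,h1,near,smin=90,vmin=30,rad=60,vmax=255):
    hsv=cv2.cvtColor(c['img'],cv2.COLOR_RGB2HSV)
    m=cv2.inRange(hsv,(h0,smin,vmin),(h1,255,vmax))
    z=np.zeros_like(m);cv2.circle(z,tuple(int(v) for v in near),rad,255,-1);m&=z
    n,l,s,ce=cv2.connectedComponentsWithStats(m)
    if n<2:return None
    k=1+np.argmax(s[1:,4]);return ce[k],s[k,4],(l==k).astype(np.uint8)
E
python3 - <<'E'
from m import *
c1=cam('scene');c2=cam('top');k=1/1.5625
def hs(c,p):
    return cv2.cvtColor(c['img'],cv2.COLOR_RGB2HSV)[int(p[1]*k),int(p[0]*k)]
P={'podium':((396,285),(369,332)),'blue':((368,410),(455,275)),'red':((510,291),(295,271)),'track':((458,192),(235,382)),'bigbead':((286,289),(432,403)),'slim':((509,391),(372,212)),'carr':((240,372),(512,404)),'lid':((215,332),(503,395))}
for n,(a,b) in P.items(): print(n,hs(c1,a),hs(c2,b))
for n,h in {'podium':(120,150),'blue':(105,120),'red':(0,5)}.items():
    a,b=P[n];A=blob(c1,*h,np.array(a)*k,vmin=60,rad=30);B=blob(c2,*h,np.array(b)*k,vmin=60,rad=30)
    X,e=tri(c1,A[0],c2,B[0]);zt=.04 if n=='podium' else .01
    print(n,A[1],B[1],np.round(X,4),round(e,4),atz(c1,A[0],zt).round(4),atz(c2,B[0],zt).round(4))
    if n=='red':print(cv2.minAreaRect(np.argwhere(B[2])[:,::-1].astype(np.float32)))
def crop(c,x0,y0,x1,y1,s): return cv2.resize(cv2.cvtColor(c['img'][y0:y1,x0:x1],cv2.COLOR_RGB2BGR),None,fx=s,fy=s,interpolation=cv2.INTER_CUBIC)
a=crop(c1,70,175,190,275,6.5);cv2.imwrite('pics/c1.png',cv2.resize(crop(c1,110,180,175,250,8),(520,560)))
cv2.imwrite('pics/c2.png',np.hstack([crop(c2,300,215,350,270,8),crop(c2,125,210,175,275,8)[:440]]))
E
```

```text
podium [137 183  92] [135 176  90]
blue [112 200 111] [112 204 110]
red [  0 229 148] [  0 224 138]
track [ 16 132 141] [ 15 141 119]
bigbead [ 87 240  87] [ 87 116  64]
slim [ 82 164 106] [ 84 145  93]
carr [164 182  77] [163 171  67]
lid [ 19 163  75] [ 16 154  43]
podium 392 361 [ 0.5082 -0.0188  0.0334] 0.0005 [ 0.5116 -0.0225  0.04  ] [ 0.5077 -0.0188  0.04  ]
blue 831 483 [ 0.6313 -0.1951  0.003 ] 0.0002 [ 0.6337 -0.1971  0.01  ] [ 0.6301 -0.1943  0.01  ]
red 709 683 [0.6368 0.1399 0.0026] 0.0001 [0.6394 0.1349 0.01  ] [0.6354 0.1389 0.01  ]
((188.23077392578125, 173.1538543701172), (26.279560089111328, 26.671791076660156), 78.69007110595703)
```

View pics/c1.png

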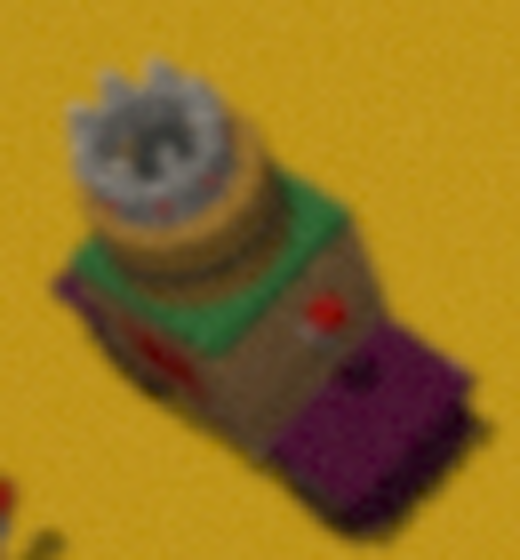

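View pics/c2.png

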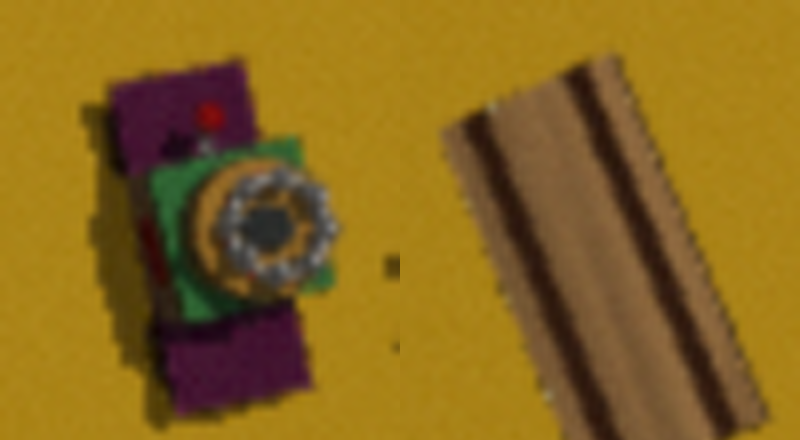

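The crops show the crown, round the knob, at scene (128,198) and top (334.5,243). The green lid is below it, and the plum roof corners in the top crop run (110,88), (243,62), (312,385), (178,412), giving a yaw of about 0.21. Next I'll measure the tower and the track, then check them by overlaying the model outlines.

```bash
cat > fit.py <<'E'
from m import *
def c2px(p,o): return (np.array(p)+.5)/8-.5+np.array(o)
E
python3 - <<'E'
from fit import *
c1=cam('scene');c2=cam('top')
T=lambda *p:c2px(p,(300,215)); S=lambda *p:c2px(p,(110,180))
sh=lambda X:np.round(X,4)
roof=[T(110,88),T(243,62),T(312,385),T(178,412)]
W=[atz(c2,p,.046) for p in roof];print('roof ctr top',sh(np.mean(W,0)),[round(float(np.linalg.norm(W[i]-W[(i+1)%4])),4) for i in range(4)], 'yaw',[round(float(np.arctan2(*(a-b)[[1,0]])),3) for a,b in((W[0],W[3]),(W[1],W[2]))])
print('roof front right corner tri',[sh(v) for v in tri(c1,S(473,380),c2,roof[0])] , 'scene atz',sh(atz(c1,S(473,380),.046)),sh(W[1]),sh(W[0]))
lid=[T(150,172),T(297,138),T(333,287),T(183,322)]
W=[atz(c2,p,.104) for p in lid];print('lid ctr',sh(np.mean(W,0)),[round(float(np.linalg.norm(W[i]-W[(i+1)%4])),4) for i in range(4)])
sl=[S(75,262),S(210,352),S(350,217)] # left,bottom,right
W1=[atz(c1,p,.104) for p in sl];print('lid scene ctr',sh((W1[0]+W1[2])/2),[sh(w) for w in W1],[sh(w) for w in W])
for a in range(3):
  for b in range(4):
    X,e=tri(c1,sl[a],c2,lid[b])
    if e<.006:print('lidcorner',a,b,sh(X),round(e,4))
print('crown rim', [sh(v) for v in tri(c1,S(152,140),c2,T(277,227))], sh(atz(c1,S(152,140),.165)),sh(atz(c2,T(277,227),.165)))
print('mbox top', sh(atz(c2,T(254,228),.138)))
# track: all wood-coloured vs yellow
hsv=cv2.cvtColor(c2['img'],cv2.COLOR_RGB2HSV);m=((hsv[...,1]<190)|(hsv[...,2]<100)).astype(np.uint8)*255
z=np.zeros_like(m);cv2.circle(z,(150,244),36,255,-1);m=cv2.morphologyEx(m&z,cv2.MORPH_OPEN,np.ones((3,3)))
rc=cv2.minAreaRect(np.argwhere(m)[:,::-1].astype(np.float32));print('track',rc)
B=[atz(c2,p,.01) for p in cv2.boxPoints(rc)];print(sh(np.mean(B,0)),[round(float(np.linalg.norm(B[i]-B[(i+1)%4])),3) for i in range(4)],[round(float(np.arctan2(*(B[i]-B[i-1])[[1,0]])),3) for i in range(4)])
hsv=cv2.cvtColor(c1['img'],cv2.COLOR_RGB2HSV);m=((hsv[...,1]<190)|(hsv[...,2]<100)).astype(np.uint8)*255
z=np.zeros_like(m);cv2.circle(z,(293,123),34,255,-1);m=cv2.morphologyEx(m&z,cv2.MORPH_OPEN,np.ones((3,3)))
M=cv2.moments(m,True);ps=(M['m10']/M['m00'],M['m01']/M['m00']);print('track scene',ps,sh(atz(c1,ps,.008)),[sh(v) for v in tri(c1,ps,c2,rc[0])])
# overlay
def box(c,x,y,yaw,l,w,z0,z1,im,col):
    R=np.array([[np.cos(yaw),-np.sin(yaw)],[np.sin(yaw),np.cos(yaw)]])
    q=[R@np.array(v)+[x,y] for v in((l/2,w/2),(l/2,-w/2),(-l/2,-w/2),(-l/2,w/2))]
    for zz in(z0,z1):
        cv2.polylines(im,[np.int32([(proj(c,[*p,zz])+.5)*4 -OFF for p in q])],True,col,1)
out=[]
for c,o,tw in((c1,(90,170),0),(c2,(280,200),0)):
    im=cv2.resize(cv2.cvtColor(c['img'],cv2.COLOR_RGB2BGR),None,fx=4,fy=4,interpolation=cv2.INTER_CUBIC)
    OFF=np.array([0,0])
    CT=np.mean([atz(c2,p,.046) for p in roof],0);L=np.mean(W,0)
    box(c,CT[0],CT[1],.21,.13,.054,.046,.046,im,(255,255,255));box(c,L[0],L[1],.21,.058,.058,.046,.104,im,(255,255,0))
    out.append(im[o[1]*4:o[1]*4+400,o[0]*4:o[0]*4+390])
cv2.imwrite('pics/ov.png',np.hstack(out))
E
```

```text
roof ctr top [ 0.4092 -0.2991  0.046 ] [0.0533, 0.1269, 0.0531, 0.127] yaw [0.195, 0.194]
roof front right corner tri [array([ 0.4664, -0.2618,  0.0407]), np.float64(0.0005)] scene atz [ 0.4694 -0.2631  0.046 ] [ 0.4768 -0.3129  0.046 ] [ 0.4661 -0.2607  0.046 ]
lid ctr [ 0.4098 -0.2999  0.104 ] [0.0567, 0.0564, 0.0576, 0.0565]
lid scene ctr [ 0.4144 -0.302   0.104 ] [array([ 0.3938, -0.335 ,  0.104 ]), array([ 0.4456, -0.3233,  0.104 ]), array([ 0.4349, -0.269 ,  0.104 ])] [array([ 0.4309, -0.2664,  0.104 ]), array([ 0.444 , -0.3215,  0.104 ]), array([ 0.3889, -0.3338,  0.104 ]), array([ 0.3756, -0.2778,  0.104 ])]
lidcorner 0 2 [ 0.3892 -0.3347  0.0981] 0.0008
lidcorner 1 1 [ 0.444  -0.3225  0.1013] 0.0009
lidcorner 2 0 [ 0.431  -0.2675  0.0981] 0.0004
crown rim [array([ 0.4093, -0.3041,  0.1515]), np.float64(0.0004)] [ 0.4196 -0.3066  0.165 ] [ 0.4089 -0.3012  0.165 ]
mbox top [ 0.4094 -0.2983  0.138 ]
track ((149.77565002441406, 243.9650421142578), (50.512454986572266, 24.899248123168945), 67.2490234375)
[0.4062 0.2547 0.01  ] [0.079, 0.162, 0.077, 0.161] [0.438, -1.158, -2.711, 1.976]
track scene (293.3077720207254, 122.60932642487046) [0.4088 0.2528 0.008 ] [array([0.4059, 0.2561, 0.0038]), np.float64(0.0006)]
```

View pics/ov.png

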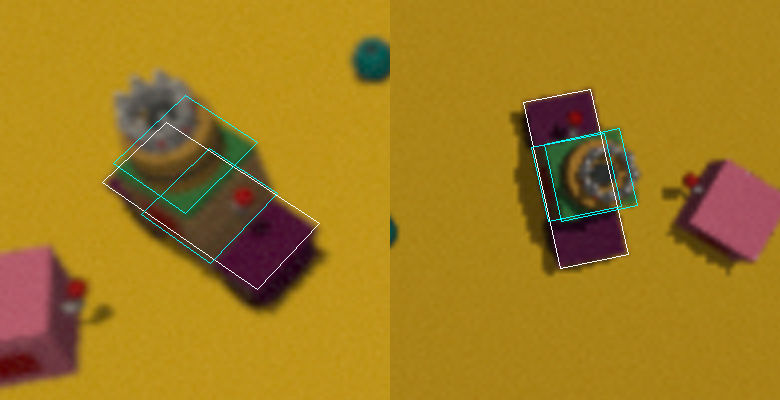

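The overlay fits the top view, while the scene view sits about 1 px off. The tower is at (0.410, -0.300) with yaw about 0.20. Moving above it.

Emit:
{"name": "play_rows", "arguments": {"plan": [[[1.4, 2.9, 0, -0.024, 1], [1.4, 2.9, 0, -0.024, 1], [1.4, 2.9, 0, -0.024, 1], [1.4, 2.9, 0, -0.024, 1], [1.4, 2.9, 0, -0.024, 1]]], "force": 25}}

```text
time_s: 0.72
position: [0.3436, -0.4433, 0.2313]
tcp_rot: [0.0, 0.988, 0.156, 0.0]
force: [1.8, -0.6, 0.5]
gripper_width: 0.998
grasp_force: 0.0
```

Emit:
{"name": "play_rows", "arguments": {"plan": [[[1.4, 2.9, 0, -0.024, 1], [1.4, 2.9, 0, -0.024, 1], [1.4, 2.9, 0, -0.024, 1], [1.4, 2.9, 0, -0.024, 1], [1.3, 2.8, 0, -0.024, 1]]]}}

```text
time_s: 1.13
position: [0.4128, -0.2991, 0.2315]
tcp_rot: [0.0, 0.995, 0.096, 0.0]
force: [0.0, 1.0, -0.0]
gripper_width: 0.998
grasp_force: 0.0
```

Emit:
{"name": "play_rows", "arguments": {"plan": [[[0, 0, 0, 0, 0.7], [0, 0, 0, 0, 0.7], [0, 0, 0, 0, 0.7], [0, 0, 0, 0, 0.7], [0, 0, 0, 0, 0.7]]]}}

```text
time_s: 1.55
position: [0.4115, -0.302, 0.2312]
tcp_rot: [0.0, 0.995, 0.096, -0.0]
force: [-1.0, 0.4, -0.5]
gripper_width: 0.699
grasp_force: 0.0
```

Run:
```python
from fit import *
s=r.state();print(s['position'],s['tcp_rot'],s['joints'])
p=s['position'];out=[]
for n in('scene','top'):
    c=cam(n);q=proj(c,p);print(n,q)
    o=(int(q[0])-24,int(q[1])-25)
    im=cv2.resize(cv2.cvtColor(c['img'],cv2.COLOR_RGB2BGR)[o[1]:o[1]+60,o[0]:o[0]+48],None,fx=8,fy=8,interpolation=cv2.INTER_CUBIC)
    cv2.drawMarker(im,tuple(int(v) for v in ((q-o+.5)*8)),(255,255,255),0,20,1);out.append(im);print(o)
cv2.imwrite('pics/g1.png',np.hstack(out))
```

```text
[ 0.41147357 -0.30197156  0.23122217] [ 5.55471702e-08  9.95408948e-01  9.57131549e-02 -1.34083631e-04] [ 0.69760322  0.05912396 -0.15782072  1.79193664  0.00982721  1.29149365
 -0.84173412]
scene [119.47934552 174.80730609]
(95, 149)
top [339.31698656 241.2408388 ]
(315, 216)
```

View pics/g1.png

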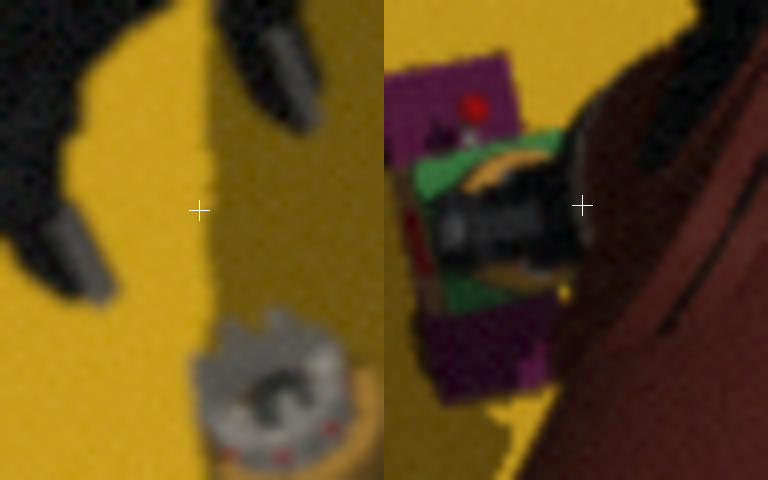

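In the scene crop the fingertips are at (105,300) and (312,130), about 1 px right of and 1.5 px below the projected TCP. That bias belongs to the scene camera, so I'll trust the top camera: tower at (0.409, -0.299), podium at (0.508, -0.019).

Emit:
{"name": "play_rows", "arguments": {"plan": [[[-0.2, 0.3, -2.5, 0, 0.7], [0, 0, -2.5, 0, 0.7], [0, 0, -2.0, 0, 0.7], [0, 0, -1.2, 0, 0.7], [0, 0, -0.8, 0, 0.7]]]}}

```text
time_s: 2.07
position: [0.4094, -0.2978, 0.1399]
tcp_rot: [-0.001, 0.995, 0.096, -0.001]
force: [-0.7, -0.7, 0.7]
gripper_width: 0.697
grasp_force: 0.0
```

Run:
```python
from fit import *
s=r.state();p=s['position'];print(p,s['force']);c=cam('scene')
im=cv2.resize(cv2.cvtColor(c['img'],cv2.COLOR_RGB2BGR)[165:225,95:175],None,fx=8,fy=8,interpolation=cv2.INTER_CUBIC)
cv2.imwrite('pics/g2.png',im)
```

```text
[ 0.40942992 -0.29778403  0.13985818] [-0.65642035 -0.70793707  0.7364764 ]
```

View pics/g2.png

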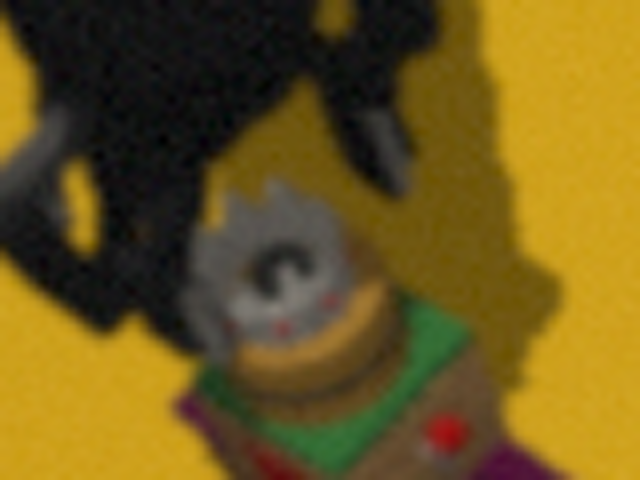

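Fingers straddle the crown (rim centre at about (270,245) in the crop), aligned along x. Any small error across y will centre itself on closing.

Emit:
{"name": "play_rows", "arguments": {"plan": [[[0, 0, 0, 0, 0.6], [0, 0, 0, 0, 0.52], [0, 0, 0, 0, 0.46], [0, 0, 0, 0, 0.4], [0, 0, 0, 0, 0.3]]], "force": 25}}

```text
time_s: 2.53
position: [0.411, -0.2983, 0.1427]
tcp_rot: [0.001, 0.995, 0.097, 0.001]
force: [-1.0, -0.9, 6.1]
gripper_width: 0.433
grasp_force: 24.8
```

Emit:
{"name": "play_rows", "arguments": {"plan": [[[0, 0, 0, 0, 0.3], [0, 0, 0, 0, 0.3], [0, 0, 0, 0, 0.3], [0, 0, 0.5, 0, 0.3], [0, 0, 1, 0, 0.3]]]}}

```text
time_s: 2.95
position: [0.4096, -0.2973, 0.156]
tcp_rot: [-0.001, 0.995, 0.097, -0.001]
force: [-0.5, -0.1, -0.1]
gripper_width: 0.429
grasp_force: 25.1
```

Emit:
{"name": "play_rows", "arguments": {"plan": [[[0, 0, 1.5, 0, 0.3], [0, 0, 2, 0, 0.3], [0, 0, 2, 0, 0.3], [0, 0, 0, 0, 0.3], [0, 0, 0, 0, 0.3]]]}}

```text
time_s: 3.37
position: [0.4108, -0.2981, 0.213]
tcp_rot: [0.001, 0.995, 0.097, 0.001]
force: [0.0, 0.1, -1.3]
gripper_width: 0.43
grasp_force: 25.1
```

```bash
cat > look.py <<'E'
import sys
from fit import *
# usage: look.py out half zscale  x y z : 2-view crop round a world point
def look(name,X,w=46,h=56,s=8):
    out=[]
    for n in('scene','top'):
        c=cam(n);q=proj(c,X);o=(int(q[0])-w//2,int(q[1])-h//2)
        im=cv2.resize(cv2.cvtColor(c['img'],cv2.COLOR_RGB2BGR)[o[1]:o[1]+h,o[0]:o[0]+w],None,fx=s,fy=s,interpolation=cv2.INTER_CUBIC)
        out.append(im);print(n,'crop origin',o,'scale',s)
    cv2.imwrite('pics/'+name,np.hstack(out))
E
python3 - <<'E'
from look import *
p=r.state()['position'];print(p,r.state()['gripper_width'])
look('g3.png',[.41,-.3,.15])
E
```

```text
[ 0.41080946 -0.29812125  0.21296566] 0.43031946870998194
scene crop origin (107, 168) scale 8
top crop origin (309, 214) scale 8
```

View pics/g3.png

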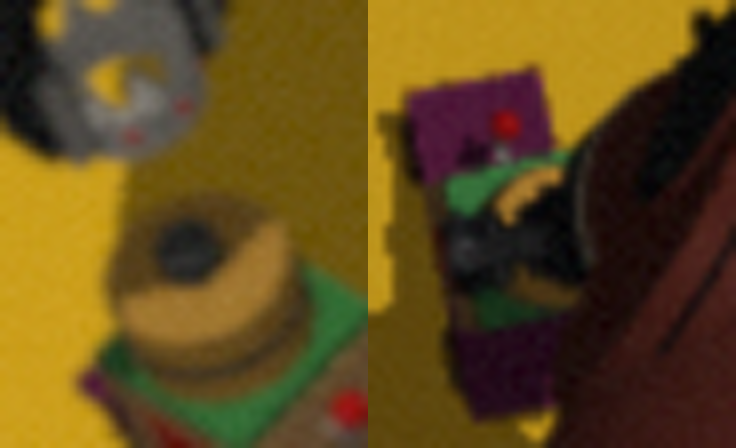

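The crown is held upright and clear, and the music box is undisturbed. Carrying the crown to the podium.

Emit:
{"name": "play_rows", "arguments": {"plan": [[[0.9, 2.7, 0, 0, 0.3], [1.0, 2.9, 0, 0, 0.3], [1.0, 2.8, 0, 0, 0.3], [1.0, 2.8, 0, 0, 0.3], [1.0, 2.8, 0, 0, 0.3]]]}}

```text
time_s: 3.88
position: [0.4588, -0.1562, 0.2103]
tcp_rot: [-0.0, 0.995, 0.097, -0.001]
force: [1.7, 0.5, -0.0]
gripper_width: 0.432
grasp_force: 25.2
```

Emit:
{"name": "play_rows", "arguments": {"plan": [[[1.0, 2.9, 0, 0, 0.3], [1.0, 2.9, 0, 0, 0.3], [1.0, 2.8, 0, 0, 0.3], [1.0, 2.8, 0, 0, 0.3], [0.8, 2.5, 0, 0, 0.3]]]}}

```text
time_s: 4.3
position: [0.507, -0.0167, 0.2104]
tcp_rot: [-0.0, 0.995, 0.097, -0.001]
force: [0.9, -0.0, 0.0]
gripper_width: 0.434
grasp_force: 25.2
```

Emit:
{"name": "play_rows", "arguments": {"plan": [[[0, 0, -3.5, 0, 0.3], [0, 0, -3.5, 0, 0.3], [0, 0, -3.5, 0, 0.3], [0, 0, -2.5, 0, 0.3], [0, 0, -1.0, 0, 0.3]]]}}

```text
time_s: 4.72
position: [0.5039, -0.0187, 0.0668]
tcp_rot: [-0.001, 0.995, 0.097, -0.003]
force: [-0.2, -0.3, -0.3]
gripper_width: 0.429
grasp_force: 25.2
```

Emit:
{"name": "play_rows", "arguments": {"plan": [[[0, 0, -0.5, 0, 0.3], [0, 0, 0, 0, 0.3], [0, 0, 0, 0, 0.3], [0, 0, 0, 0, 0.3], [0, 0, 0, 0, 0.3]]]}}

```text
time_s: 5.13
position: [0.5082, -0.0189, 0.0677]
tcp_rot: [0.0, 0.995, 0.097, 0.001]
force: [0.7, 0.6, -0.8]
gripper_width: 0.428
grasp_force: 25.2
```

Run:
```python
from look import *
s=r.state();print(s['position'],s['force'])
look('g4.png',[.508,-.019,.06])
```

```text
[ 0.50821253 -0.01885205  0.06773251] [ 0.7089696   0.58857521 -0.81995977]
scene crop origin (229, 149) scale 8
top crop origin (213, 183) scale 8
```

View pics/g4.png

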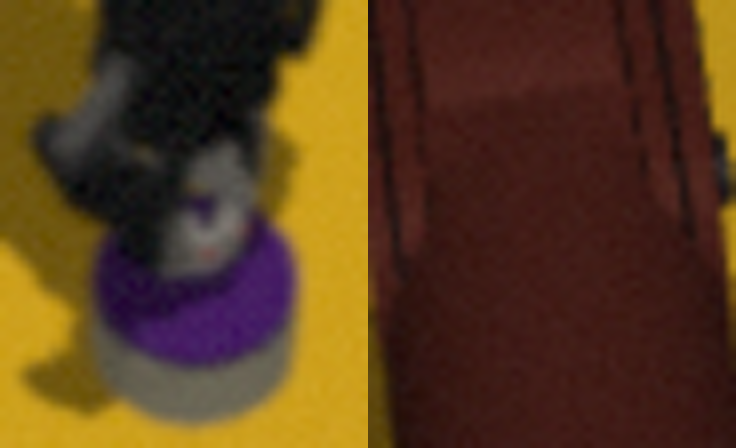

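In the scene crop the podium top is centred near (196,283). The crown, still about 25 mm higher, drops to about (200,283), so it's centred. Lowering it and releasing.

Emit:
{"name": "play_rows", "arguments": {"plan": [[[0, 0, -1.0, 0, 0.3], [0, 0, -0.8, 0, 0.3], [0, 0, -0.4, 0, 0.3], [0, 0, 0, 0, 0.3], [0, 0, 0, 0, 0.3]]]}}

```text
time_s: 5.65
position: [0.5072, -0.0189, 0.0439]
tcp_rot: [0.0, 0.995, 0.097, -0.0]
force: [0.2, -0.0, 3.6]
gripper_width: 0.43
grasp_force: 26.1
```

Emit:
{"name": "play_rows", "arguments": {"plan": [[[0, 0, -0.1, 0, 0.3], [0, 0, 0, 0, 0.3], [0, 0, 0, 0, 0.3], [0, 0, 0, 0, 0.3], [0, 0, 0, 0, 0.3]]]}}

```text
time_s: 6.07
position: [0.5072, -0.0189, 0.0437]
tcp_rot: [0.0, 0.995, 0.097, -0.0]
force: [-3.9, -0.4, 13.6]
gripper_width: 0.434
grasp_force: 26.9
```

Emit:
{"name": "play_rows", "arguments": {"plan": [[[0, 0, 0.1, 0, 0.3], [0, 0, 0, 0, 0.44], [0, 0, 0, 0, 0.5], [0, 0, 0, 0, 0.6], [0, 0, 0, 0, 0.7]]]}}

```text
time_s: 6.48
position: [0.507, -0.0187, 0.044]
tcp_rot: [-0.0, 0.995, 0.097, -0.0]
force: [0.5, -0.2, 0.3]
gripper_width: 0.695
grasp_force: 0.0
```

Emit:
{"name": "play_rows", "arguments": {"plan": [[[0, 0, 0, 0, 0.75], [0, 0, 1, 0, 0.75], [0, 0, 2, 0, 0.75], [0, 0, 3, 0, 0.75], [0, 0, 3, 0, 0.75]]]}}

```text
time_s: 6.9
position: [0.5065, -0.0185, 0.1356]
tcp_rot: [-0.0, 0.995, 0.097, -0.001]
force: [1.1, -0.5, -0.3]
gripper_width: 0.746
grasp_force: 0.0
```

Emit:
{"name": "play_rows", "arguments": {"plan": [[[0, 0, 3, 0, 0.75], [-0.4, -1.8, 2, 0, 0.75], [-1, -2.8, 1, 0, 0.75], [-1, -2.8, 0, 0, 0.75], [-1, -2.8, 0, 0, 0.75]]]}}

```text
time_s: 7.32
position: [0.4733, -0.1217, 0.1962]
tcp_rot: [0.0, 0.995, 0.097, 0.001]
force: [0.3, -0.3, 0.4]
gripper_width: 0.747
grasp_force: 0.0
```

Emit:
{"name": "play_rows", "arguments": {"plan": [[[-1, -2.8, 0, 0, 0.75], [-1, -2.8, 0, 0, 0.75], [-1, -2.8, 0, 0, 0.75], [-1, -2.8, 0, 0, 0.75], [0, 0, 0, 0, 0.75]]]}}

```text
time_s: 7.73
position: [0.4305, -0.2385, 0.195]
tcp_rot: [0.001, 0.996, 0.093, -0.0]
force: [-0.6, -0.2, -0.6]
gripper_width: 0.748
grasp_force: 0.0
```

Run:
```python
from look import *
s=r.state();print(s['position'],s['force'])
look('g5.png',[.508,-.019,.06],w=40,h=40)
c=cam('scene');d=cam('top')
# tower crop scene, appended
im=cv2.resize(cv2.cvtColor(c['img'],cv2.COLOR_RGB2BGR)[185:245,105:180],None,fx=5.3333,fy=5.3333,interpolation=cv2.INTER_CUBIC)
a=cv2.imread('pics/g5.png');im=cv2.resize(im,(400,320));im2=np.zeros((320,640,3),np.uint8)
cv2.imwrite('pics/g5.png',np.vstack([a[:, :],np.hstack([im,np.zeros((320,240,3),np.uint8)])])[:600])
```

```text
[ 0.43053813 -0.23852786  0.19502382] [-0.60051933 -0.16306598 -0.61744893]
scene crop origin (232, 157) scale 8
top crop origin (216, 191) scale 8
```

View pics/g5.png

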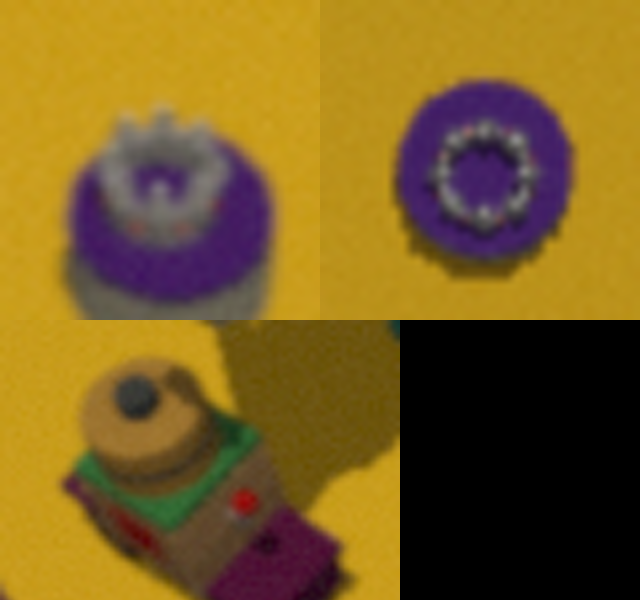

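The crown stands centred on the podium: crown (484,174) against disc (485,170) in the top crop. The tower is intact, with the knob at scene pixel (130.3,198.3). I'll check the music box position from the knob.

Run:
```python
from fit import *
c=cam('scene');print(atz(c,(130.3,198.3),.149)+[-.004,.0035,0])
hsv=cv2.cvtColor(c['img'],cv2.COLOR_RGB2HSV)
m=(hsv[...,2]<70).astype(np.uint8);z=np.zeros_like(m);cv2.circle(z,(130,198),6,1,-1);M=cv2.moments(m&z,True)
p=(M['m10']/M['m00'],M['m01']/M['m00']);print(p,M['m00'],atz(c,p,.147)+[-.004,.0035,0])
c=cam('top');hsv=cv2.cvtColor(c['img'],cv2.COLOR_RGB2HSV);q=proj(c,[.409,-.2985,.149]);print(q,hsv[int(q[1])-8:int(q[1])+9:2,int(q[0])-8:int(q[0])+9:2,2])
```

```text
[ 0.40872201 -0.29936059  0.149     ]
(130.38235294117646, 199.38235294117646) 34.0 [ 0.40979305 -0.30044835  0.147     ]
[332.12856013 243.07543752] [[63 69 69 71 71 69 66 68 68]
 [69 67 68 68 70 69 68 71 69]
 [62 62 66 65 69 69 69 70 68]
 [62 65 63 69 69 70 71 67 68]
 [66 66 70 68 69 70 73 67 66]
 [65 67 69 67 69 69 74 71 69]
 [67 68 66 69 70 70 73 70 68]
 [65 65 66 67 72 70 68 71 68]
 [66 67 69 69 68 70 69 72 68]]
```

Emit:
{"name": "play_rows", "arguments": {"plan": [[[-1.05, -3, 0, 0, 0.9], [-1.05, -3.05, 0, 0, 0.9], [0, 0, 0, 0, 0.9], [0, 0, 0, 0, 0.9], [0, 0, 0, 0, 0.9]]], "force": 40}}

```text
time_s: 8.45
position: [0.4127, -0.2922, 0.1943]
tcp_rot: [-0.0, 0.995, 0.097, 0.0]
force: [-0.1, -0.3, 0.2]
gripper_width: 0.901
grasp_force: 0.0
```

Emit:
{"name": "play_rows", "arguments": {"plan": [[[0, 0, -2.5, 0, 0.9], [0, 0, -2.5, 0, 0.9], [0, 0, -2, 0, 0.9], [0, 0, -1, 0, 0.9], [0, 0, 0, 0, 0.9]]]}}

```text
time_s: 8.87
position: [0.4116, -0.2913, 0.1123]
tcp_rot: [-0.001, 0.995, 0.098, -0.001]
force: [-0.3, 1.7, 0.1]
gripper_width: 0.904
grasp_force: 0.0
```

Emit:
{"name": "play_rows", "arguments": {"plan": [[[-0.3, -0.7, 0, 0, 0.9], [0, 0, -0.3, 0, 0.9], [0, 0, 0, 0, 0.9], [0, 0, 0, 0, 0.9], [0, 0, 0, 0, 0.9]]]}}

```text
time_s: 9.28
position: [0.4096, -0.3005, 0.112]
tcp_rot: [0.0, 0.995, 0.097, 0.0]
force: [0.1, 0.6, 0.5]
gripper_width: 0.897
grasp_force: 0.0
```

Emit:
{"name": "play_rows", "arguments": {"plan": [[[0, 0, 0, 0, 0.75], [0, 0, 0, 0, 0.7], [0, 0, 0, 0, 0.66], [0, 0, 0, 0, 0.6], [0, 0, 0, 0, 0.5]]]}}

```text
time_s: 9.7
position: [0.4095, -0.3007, 0.1118]
tcp_rot: [0.0, 0.995, 0.097, 0.0]
force: [-0.7, -1.9, 3.4]
gripper_width: 0.596
grasp_force: 41.1
```

Emit:
{"name": "play_rows", "arguments": {"plan": [[[0, 0, 0, 0, 0.5], [0, 0, 0, 0, 0.5], [0, 0, 0, 0, 0.5], [0, 0, 0, 0, 0.5], [0, 0, 0, 0, 0.5]]]}}

```text
time_s: 10.12
position: [0.4095, -0.3007, 0.1117]
tcp_rot: [0.0, 0.995, 0.097, 0.0]
force: [-0.7, -1.4, 6.5]
gripper_width: 0.597
grasp_force: 41.3
```

Emit:
{"name": "play_rows", "arguments": {"plan": [[[0, 0, 0.5, 0, 0.5], [0, 0, 1, 0, 0.5], [0, 0, 1.5, 0, 0.5], [0, 0, 2, 0, 0.5], [0, 0, 1, 0, 0.5]]]}}

```text
time_s: 10.53
position: [0.4096, -0.3002, 0.1735]
tcp_rot: [0.0, 0.995, 0.097, 0.001]
force: [1.4, 1.2, -2.2]
gripper_width: 0.595
grasp_force: 42.3
```

Emit:
{"name": "play_rows", "arguments": {"plan": [[[1.5, 0.7, 0, 0, 0.5], [2.7, 1.3, 0, 0, 0.5], [2.7, 1.3, 0, 0, 0.5], [2.7, 1.3, 0, 0, 0.5], [2.7, 1.3, 0, 0, 0.5]]]}}

```text
time_s: 10.95
position: [0.5331, -0.2404, 0.1713]
tcp_rot: [-0.0, 0.995, 0.097, -0.0]
force: [-0.4, 0.5, -2.2]
gripper_width: 0.597
grasp_force: 42.3
```

Emit:
{"name": "play_rows", "arguments": {"plan": [[[2.7, 1.3, 0, 0, 0.5], [2.7, 1.3, 0, 0, 0.5], [2.7, 1.3, 0, 0, 0.5], [1.7, 0.8, 0, 0, 0.5], [0, 0, 0, 0, 0.5]]]}}

```text
time_s: 11.37
position: [0.6332, -0.1899, 0.1706]
tcp_rot: [-0.001, 0.995, 0.099, 0.0]
force: [-2.2, 1.2, -3.2]
gripper_width: 0.597
grasp_force: 42.2
```

Emit:
{"name": "play_rows", "arguments": {"plan": [[[0, 0, -2.5, 0, 0.5], [0, 0, -3, 0, 0.5], [0, 0, -3, 0, 0.5], [0, 0, -2, 0, 0.5], [0, 0, 0, 0, 0.5]]]}}

```text
time_s: 11.78
position: [0.6262, -0.1938, 0.061]
tcp_rot: [-0.002, 0.995, 0.097, -0.004]
force: [-1.0, -0.3, -3.3]
gripper_width: 0.595
grasp_force: 42.5
```

Emit:
{"name": "play_rows", "arguments": {"plan": [[[0, 0, -1.5, 0, 0.5], [0, 0, -1.5, 0, 0.5], [0, 0, -0.5, 0, 0.5], [0, 0, 0, 0, 0.5], [0, 0, 0, 0, 0.5]]]}}

```text
time_s: 12.2
position: [0.6305, -0.1945, 0.0325]
tcp_rot: [0.0, 0.995, 0.097, 0.0]
force: [0.7, -0.9, -2.0]
gripper_width: 0.597
grasp_force: 42.6
```

Emit:
{"name": "play_rows", "arguments": {"plan": [[[0, 0, 0, 0, 0.5], [0, 0, 0, 0, 0.5], [0, 0, 0, 0, 0.5], [0, 0, 0, 0, 0.5], [0, 0, 0, 0, 0.5]]]}}

```text
time_s: 12.62
position: [0.6303, -0.1943, 0.0316]
tcp_rot: [0.0, 0.995, 0.097, 0.0]
force: [0.7, 0.1, -1.7]
gripper_width: 0.595
grasp_force: 42.6
```

Exactly on target, with about 14 mm left to go down.

Emit:
{"name": "play_rows", "arguments": {"plan": [[[0, 0, -0.8, 0, 0.5], [0, 0, -0.4, 0, 0.5], [0, 0, 0, 0, 0.5], [0, 0, 0, 0, 0.5], [0, 0, 0, 0, 0.5]]]}}

```text
time_s: 13.03
position: [0.6299, -0.1942, 0.019]
tcp_rot: [-0.0, 0.995, 0.097, -0.0]
force: [-0.1, 0.5, -3.6]
gripper_width: 0.593
grasp_force: 42.6
```

Emit:
{"name": "play_rows", "arguments": {"plan": [[[0, 0, -0.1, 0, 0.5], [0, 0, 0, 0, 0.5], [0, 0, 0, 0, 0.5], [0, 0, 0, 0, 0.5], [0, 0, 0, 0, 0.5]]]}}

```text
time_s: 13.45
position: [0.6302, -0.1943, 0.0184]
tcp_rot: [-0.0, 0.995, 0.097, 0.0]
force: [-0.2, -0.5, -2.4]
gripper_width: 0.591
grasp_force: 42.6
```

Emit:
{"name": "play_rows", "arguments": {"plan": [[[0, 0, -0.1, 0, 0.5], [0, 0, 0, 0, 0.5], [0, 0, 0, 0, 0.5], [0, 0, 0, 0, 0.5], [0, 0, 0, 0, 0.5]]]}}

```text
time_s: 13.87
position: [0.6304, -0.1943, 0.018]
tcp_rot: [0.0, 0.995, 0.097, 0.0]
force: [-3.2, 0.4, 5.9]
gripper_width: 0.597
grasp_force: 43.1
```

Emit:
{"name": "play_rows", "arguments": {"plan": [[[0, 0, 0, 0, 0.62], [0, 0, 0, 0, 0.66], [0, 0, 0, 0, 0.75], [0, 0, 0, 0, 0.9], [0, 0, 0, 0, 0.9]]]}}

```text
time_s: 14.28
position: [0.6302, -0.1943, 0.0172]
tcp_rot: [-0.0, 0.995, 0.097, 0.0]
force: [1.1, -0.7, 0.9]
gripper_width: 0.895
grasp_force: 0.0
```

Emit:
{"name": "play_rows", "arguments": {"plan": [[[0, 0, 1.5, 0, 0.9], [0, 0, 3, 0, 0.9], [0, 0, 3.5, 0, 0.9], [0, 0, 3.5, 0, 0.9], [0, 2, 2.5, 0, 0.9]]]}}

```text
time_s: 14.7
position: [0.6303, -0.1792, 0.1605]
tcp_rot: [0.002, 0.996, 0.094, 0.001]
force: [0.4, -1.7, 1.2]
gripper_width: 0.893
grasp_force: 0.0
```

Emit:
{"name": "play_rows", "arguments": {"plan": [[[0, 3.5, 0, 0, 0.9], [0, 3, 0, 0, 0.9], [0, 0, 0, 0, 0.9], [0, 0, 0, 0, 0.9], [0, 0, 0, 0, 0.9]]]}}

```text
time_s: 15.12
position: [0.6301, -0.1099, 0.1572]
tcp_rot: [0.0, 0.995, 0.097, -0.0]
force: [0.8, 0.4, -0.2]
gripper_width: 0.899
grasp_force: 0.0
```

Run:
```python
from fit import *
print(r.state()['position'])
a=cam('scene');b=cam('top')
def cr(c,X,w,h,s=7):
    q=proj(c,X);o=(int(q[0])-w//2,int(q[1])-h//2);print(o)
    return cv2.resize(cv2.cvtColor(c['img'],cv2.COLOR_RGB2BGR)[o[1]:o[1]+h,o[0]:o[0]+w],None,fx=s,fy=s,interpolation=cv2.INTER_CUBIC)
t=[.41,-.3,.08];m=[.63,-.194,.02]
cv2.imwrite('pics/g6.png',np.vstack([np.hstack([cr(a,t,54,50,7),cr(b,t,54,50,7)]),np.hstack([cr(a,m,54,34,7),cr(b,m,54,34,7)])]))
hsv=cv2.cvtColor(b['img'],cv2.COLOR_RGB2HSV)
B=blob(b,50,75,proj(b,[.41,-.3,.104]),vmin=20,rad=20)
rc=cv2.minAreaRect(np.argwhere(B[2])[:,::-1].astype(np.float32));W=[atz(b,p,.104) for p in cv2.boxPoints(rc)]
print('lid',B[1],atz(b,B[0],.104),np.mean(W,0),[round(float(np.arctan2(*(W[i]-W[i-1])[[1,0]])),3) for i in range(4)],rc)
A=blob(a,50,75,proj(a,[.41,-.3,.104]),vmin=20,rad=25);print('scene',atz(a,A[0],.104)+[-.004,.0035,0],tri(a,A[0],b,B[0]))
```

```text
[ 0.63007678 -0.10988641  0.15717114]
(111, 188)
(301, 218)
(207, 241)
(263, 158)
lid 356 [ 0.4097318  -0.29916495  0.104     ] [ 0.40988538 -0.29924824  0.104     ] [0.233, -1.32, -2.914, 1.82] ((329.4411926269531, 243.26475524902344), (19.160314559936523, 18.675241470336914), 75.96376037597656)
scene [ 0.41108586 -0.29965327  0.104     ] (array([ 0.40971082, -0.30127585,  0.09598127]), np.float64(0.0012960651316617773))
```

View pics/g6.png

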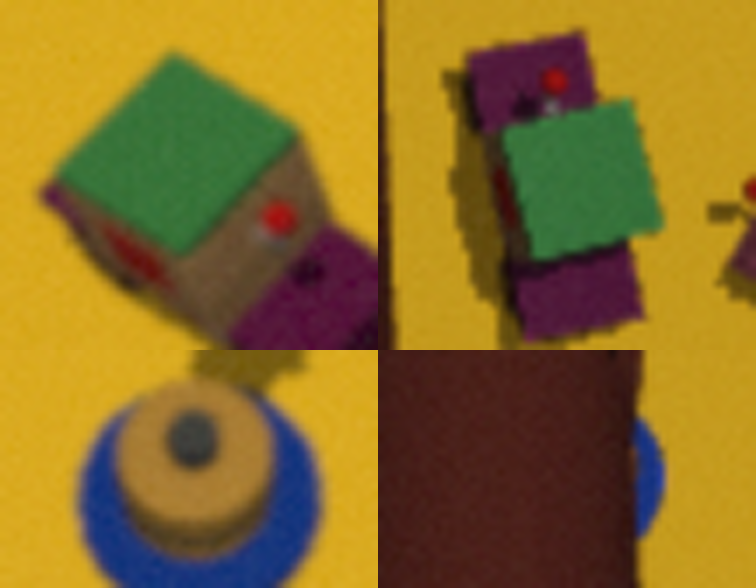

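The music box is central on the blue disc. The lid is at (0.4098, -0.2992) with yaw about 0.215, and the jackbox and carriage are undisturbed.

Emit:
{"name": "play_rows", "arguments": {"plan": [[[-1.5, -1.3, 1, 0.02, 0.95], [-2.7, -2.3, 0, 0, 0.95], [-2.7, -2.3, 0, 0, 0.95], [-2.7, -2.3, 0, 0, 0.95], [-2.7, -2.3, 0, 0, 0.95]]]}}

```text
time_s: 15.63
position: [0.5054, -0.2165, 0.1671]
tcp_rot: [0.0, 0.994, 0.106, -0.0]
force: [1.5, -0.8, -0.5]
gripper_width: 0.946
grasp_force: 0.0
```

Emit:
{"name": "play_rows", "arguments": {"plan": [[[-2.7, -2.3, 0, 0, 0.95], [-2.7, -2.3, 0, 0, 0.95], [-2.7, -2.3, 0, 0, 0.95], [-1.65, -1.55, 0, 0, 0.95], [0, 0, 0, 0, 0.95]]]}}

```text
time_s: 16.05
position: [0.4048, -0.3041, 0.1673]
tcp_rot: [0.001, 0.995, 0.102, -0.001]
force: [0.6, 0.4, 0.1]
gripper_width: 0.953
grasp_force: 0.0
```

Emit:
{"name": "play_rows", "arguments": {"plan": [[[0, 0, 0, 0, 0.95], [0, 0, 0, 0, 0.95], [0, 0, 0, 0, 0.95], [0, 0, 0, 0, 0.95], [0, 0, 0, 0, 0.95]]]}}

```text
time_s: 16.47
position: [0.4103, -0.2981, 0.1672]
tcp_rot: [-0.0, 0.994, 0.107, -0.0]
force: [0.1, -0.5, 0.3]
gripper_width: 0.947
grasp_force: 0.0
```

Emit:
{"name": "play_rows", "arguments": {"plan": [[[0, -0.1, -2.5, 0, 0.95], [0, 0, -2.5, 0, 0.95], [0, 0, -2.5, 0, 0.95], [0, 0, -2, 0, 0.95], [0, 0, -1, 0, 0.95]]]}}

```text
time_s: 16.88
position: [0.4088, -0.2985, 0.0598]
tcp_rot: [-0.001, 0.994, 0.107, -0.001]
force: [0.3, -0.2, -0.2]
gripper_width: 0.949
grasp_force: 0.0
```

Emit:
{"name": "play_rows", "arguments": {"plan": [[[0, 0, 0, 0, 0.85], [0, 0, 0, 0, 0.8], [0, 0, 0, 0, 0.75], [0, 0, 0, 0, 0.7], [0, 0, 0, 0, 0.6]]]}}

```text
time_s: 17.3
position: [0.4107, -0.3003, 0.0639]
tcp_rot: [0.001, 0.994, 0.107, 0.001]
force: [-0.8, 0.1, 5.3]
gripper_width: 0.677
grasp_force: 41.4
```

Emit:
{"name": "play_rows", "arguments": {"plan": [[[0, 0, 0, 0, 0.55], [0, 0, 0, 0, 0.55], [0, 0, 0, 0, 0.55], [0, 0, 0, 0, 0.55], [0, 0, 0, 0, 0.55]]]}}

```text
time_s: 17.72
position: [0.4107, -0.3003, 0.0639]
tcp_rot: [0.001, 0.994, 0.107, 0.001]
force: [-0.7, 0.2, 6.0]
gripper_width: 0.68
grasp_force: 41.4
```

Emit:
{"name": "play_rows", "arguments": {"plan": [[[0, 0, 0.5, 0, 0.55], [0, 0, 1, 0, 0.55], [0, 0, 2, 0, 0.55], [0, 0, 3, 0, 0.55], [0, 0, 2.5, 0, 0.55]]]}}

```text
time_s: 18.13
position: [0.4095, -0.2996, 0.1545]
tcp_rot: [-0.0, 0.994, 0.107, 0.0]
force: [1.7, -0.7, -1.3]
gripper_width: 0.671
grasp_force: 43.0
```

Emit:
{"name": "play_rows", "arguments": {"plan": [[[0.8, 1.6, 0, 0, 0.55], [1.6, 3.1, 0, 0, 0.55], [1.6, 3.1, 0, 0, 0.55], [1.6, 3.1, 0, 0, 0.55], [1.6, 3.1, 0, 0, 0.55]]]}}

```text
time_s: 18.55
position: [0.4822, -0.1584, 0.1535]
tcp_rot: [0.0, 0.994, 0.106, 0.0]
force: [1.1, -0.3, -2.8]
gripper_width: 0.675
grasp_force: 43.1
```

Emit:
{"name": "play_rows", "arguments": {"plan": [[[1.6, 3.1, 0, 0, 0.55], [1.6, 3.1, 0, 0, 0.55], [1.6, 3.1, 0, 0, 0.55], [1.6, 3.1, 0, 0, 0.55], [1.6, 3.1, 0, 0, 0.55]]]}}

```text
time_s: 18.97
position: [0.5622, -0.0034, 0.1534]
tcp_rot: [0.0, 0.994, 0.106, 0.0]
force: [1.5, -0.4, -1.9]
gripper_width: 0.678
grasp_force: 43.1
```

Emit:
{"name": "play_rows", "arguments": {"plan": [[[1.6, 3.1, 0, 0, 0.55], [1.6, 3.1, 0, 0, 0.55], [1.6, 3.1, 0, 0, 0.55], [1.6, 3.1, 0, 0, 0.55], [0.8, 1.9, 0, 0, 0.55]]]}}

```text
time_s: 19.38
position: [0.6345, 0.1422, 0.1532]
tcp_rot: [-0.001, 0.994, 0.108, 0.0]
force: [-0.5, 0.3, -2.7]
gripper_width: 0.678
grasp_force: 43.0
```

Emit:
{"name": "play_rows", "arguments": {"plan": [[[0, 0, 0, 0, 0.55], [0, 0, 0, 0, 0.55], [0, 0, 0, 0, 0.55], [0, 0, 0, 0, 0.55], [0, 0, 0, 0, 0.55]]]}}

```text
time_s: 19.8
position: [0.6337, 0.1366, 0.1527]
tcp_rot: [0.0, 0.994, 0.106, 0.0]
force: [-0.8, -0.1, -2.0]
gripper_width: 0.679
grasp_force: 43.1
```

Emit:
{"name": "play_rows", "arguments": {"plan": [[[0.2, 0.2, -2.5, 0, 0.55], [0, 0, -3, 0, 0.55], [0, 0, -3, 0, 0.55], [0, 0, -2, 0, 0.55], [0, 0, -0.8, 0, 0.55]]]}}

```text
time_s: 20.22
position: [0.6336, 0.1384, 0.0359]
tcp_rot: [0.001, 0.994, 0.106, -0.002]
force: [-0.5, -1.7, -1.5]
gripper_width: 0.675
grasp_force: 43.1
```

Emit:
{"name": "play_rows", "arguments": {"plan": [[[0, 0, -0.5, 0, 0.55], [0, 0, -0.3, 0, 0.55], [0, 0, 0, 0, 0.55], [0, 0, 0, 0, 0.55], [0, 0, 0, 0, 0.55]]]}}

```text
time_s: 20.63
position: [0.6366, 0.1404, 0.0328]
tcp_rot: [-0.0, 0.994, 0.107, 0.001]
force: [0.9, -0.8, -1.6]
gripper_width: 0.677
grasp_force: 43.1
```

Emit:
{"name": "play_rows", "arguments": {"plan": [[[0, 0, -0.3, 0, 0.55], [0, 0, 0, 0, 0.55], [0, 0, 0, 0, 0.55], [0, 0, 0, 0, 0.55], [0, 0, 0, 0, 0.55]]]}}

```text
time_s: 21.05
position: [0.6357, 0.1402, 0.0283]
tcp_rot: [-0.0, 0.994, 0.107, 0.0]
force: [0.3, 0.6, -1.7]
gripper_width: 0.675
grasp_force: 43.1
```

Emit:
{"name": "play_rows", "arguments": {"plan": [[[0, 0, -0.1, 0, 0.55], [0, 0, 0, 0, 0.55], [0, 0, 0, 0, 0.55], [0, 0, 0, 0, 0.55], [0, 0, 0, 0, 0.55]]]}}

```text
time_s: 21.47
position: [0.6359, 0.1403, 0.0281]
tcp_rot: [0.0, 0.994, 0.107, 0.0]
force: [-2.9, -0.7, 4.9]
gripper_width: 0.677
grasp_force: 43.7
```

Emit:
{"name": "play_rows", "arguments": {"plan": [[[0, 0, 0, 0, 0.7], [0, 0, 0, 0, 0.75], [0, 0, 0, 0, 0.85], [0, 0, 0, 0, 0.95], [0, 0, 0, 0, 0.95]]]}}

```text
time_s: 21.88
position: [0.6357, 0.1402, 0.0273]
tcp_rot: [-0.0, 0.994, 0.107, -0.0]
force: [-0.2, -0.9, -0.9]
gripper_width: 0.948
grasp_force: 0.0
```

Emit:
{"name": "play_rows", "arguments": {"plan": [[[0, 0, 1.5, 0, 0.95], [0, 0, 3, 0, 0.95], [0, 0, 3.5, 0, 0.95], [0, 0, 3.5, 0, 0.95], [0, 0, 1.5, 0, 0.95]]]}}

```text
time_s: 22.3
position: [0.6375, 0.1412, 0.1639]
tcp_rot: [-0.001, 0.994, 0.107, 0.003]
force: [1.0, 0.9, 0.2]
gripper_width: 0.949
grasp_force: 0.0
```

Emit:
{"name": "play_rows", "arguments": {"plan": [[[-0.8, -1.6, 0, -0.01, 0.9], [-1.6, -3.1, 0, -0.01, 0.8], [-1.6, -3.1, 0, 0, 0.8], [-1.6, -3.1, 0, 0, 0.8], [-1.6, -3.1, 0, 0, 0.8]]]}}

```text
time_s: 22.72
position: [0.5629, -0.0008, 0.1586]
tcp_rot: [0.0, 0.995, 0.097, 0.001]
force: [0.8, -0.4, 0.2]
gripper_width: 0.8
grasp_force: 0.0
```

Emit:
{"name": "play_rows", "arguments": {"plan": [[[-1.6, -3.1, 0, 0, 0.8], [-1.6, -3.1, 0, 0, 0.8], [-1.6, -3.1, 0, 0, 0.8], [-1.6, -3.1, 0, 0, 0.8], [0, 0, 0, 0, 0.8]]]}}

```text
time_s: 23.13
position: [0.4967, -0.1308, 0.1584]
tcp_rot: [0.001, 0.996, 0.093, -0.0]
force: [-0.2, -0.7, 0.4]
gripper_width: 0.803
grasp_force: 0.0
```

Run:
```python
from fit import *
print(r.state()['position'])
a=cam('scene');b=cam('top')
def cr(c,X,w,h,s=7):
    q=proj(c,X);o=(int(q[0])-w//2,int(q[1])-h//2)
    return cv2.resize(cv2.cvtColor(c['img'],cv2.COLOR_RGB2BGR)[o[1]:o[1]+h,o[0]:o[0]+w],None,fx=s,fy=s,interpolation=cv2.INTER_CUBIC)
t=[.41,-.3,.04];m=[.636,.139,.03]
cv2.imwrite('pics/g7.png',np.vstack([np.hstack([cr(a,t,54,44,7),cr(b,t,54,44,7)]),np.hstack([cr(a,m,54,40,7),cr(b,m,54,40,7)])]))
B=blob(b,150,175,proj(b,[.41,-.3,.046]),vmin=55,rad=32)
rc=cv2.minAreaRect(np.argwhere(B[2])[:,::-1].astype(np.float32));W=[atz(b,p,.046) for p in cv2.boxPoints(rc)]
print('roof',B[1],atz(b,B[0],.046),np.mean(W,0),[round(float(np.arctan2(*(W[i]-W[i-1])[[1,0]])),3) for i in range(4)],rc)
A=blob(a,150,175,proj(a,[.41,-.3,.046]),vmin=55,rad=35);print('scene',A[1],atz(a,A[0],.046)+[-.004,.0035,0],tri(a,A[0],b,B[0]))
```

```text
[ 0.4967146  -0.13083802  0.15838778]
roof 684 [ 0.40865053 -0.29849534  0.046     ] [ 0.40896341 -0.29873928  0.046     ] [0.2, -1.352, -2.947, 1.786] ((325.7975769042969, 244.221923828125), (41.27723693847656, 16.692485809326172), 77.90524291992188)
scene 957 [ 0.41197175 -0.29805761  0.046     ] (array([ 0.40904643, -0.30015952,  0.03564703]), np.float64(0.00044278503840502776))
```

View pics/g7.png

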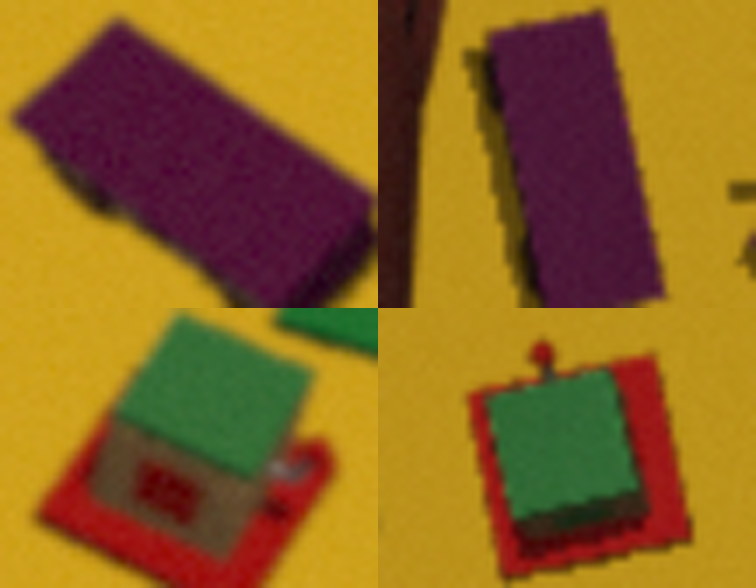

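The jackbox stands centred on the red slab. The carriage is now free at (0.409, -0.299), yaw about 0.205. I'll refine the track yaw from its painted stripes while moving to the carriage.

Emit:
{"name": "play_rows", "arguments": {"plan": [[[-1.4, -2.8, 0, 0.01, 0.8], [-1.5, -2.8, 0, 0, 0.8], [-1.5, -2.8, 0, 0, 0.8], [-1.5, -2.8, 0, 0, 0.8], [-1.5, -2.8, 0, 0, 0.8]]]}}

```text
time_s: 23.65
position: [0.4262, -0.2636, 0.1582]
tcp_rot: [0.0, 0.995, 0.103, 0.001]
force: [0.9, 0.4, -0.4]
gripper_width: 0.8
grasp_force: 0.0
```

Emit:
{"name": "play_rows", "arguments": {"plan": [[[-1.4, -2.8, 0, 0, 0.8], [0, 0, 0, 0, 0.8], [0, 0, 0, 0, 0.8], [0, 0, 0, 0, 0.8], [0, 0, 0, 0, 0.8]]]}}

```text
time_s: 24.07
position: [0.4131, -0.29, 0.1576]
tcp_rot: [-0.0, 0.995, 0.103, 0.0]
force: [0.1, 0.4, 0.6]
gripper_width: 0.795
grasp_force: 0.0
```

Run:
```python
from fit import *
s=r.state();print(s['position'],2*np.arctan2(s['tcp_rot'][2],s['tcp_rot'][1]))
for n,ct,thr in(('top',(150,244),80),('scene',(293,123),95)):
    c=cam(n);hsv=cv2.cvtColor(c['img'],cv2.COLOR_RGB2HSV);v=hsv[...,2]
    z=np.zeros_like(v);cv2.circle(z,ct,36,1,-1)
    # all non-yellow pixels -> hull
    m=(((hsv[...,1]<190)|(v<100))&(z>0)).astype(np.uint8);m=cv2.morphologyEx(m,cv2.MORPH_OPEN,np.ones((3,3)))
    W=np.array([atz(c,p,.01)[:2] for p in np.argwhere(m)[:,::-1]]);
    rc=cv2.minAreaRect((W*1000).astype(np.float32));mu=W.mean(0);w,V=np.linalg.eigh(np.cov((W-mu).T));a=V[:,1];print(n,'pca',mu,(np.arctan(a[1]/a[0])).round(4),rc)
    wood=v[z>0]
    k=(v<thr)&(cv2.erode(m,np.ones((3,3)))>0)
    L,N,_,_=cv2.connectedComponentsWithStats(k.astype(np.uint8))
    for i in range(1,L):
        P=np.argwhere(N==i)[:,::-1]
        if len(P)<30:continue
        w=np.array([atz(c,p,.01)[:2] for p in P],np.float32);f=cv2.fitLine(w,cv2.DIST_L2,0,1e-6,1e-6).ravel();print(' stripe',len(P),w.mean(0),np.arctan(f[1]/f[0]).round(4))
```

```text
[ 0.41306404 -0.29001212  0.15760875] 0.20679521473716556
top pca [0.40609417 0.25426235] 0.432 ((407.3567199707031, 254.97145080566406), (161.50286865234375, 77.71785736083984), 24.563688278198242)
 stripe 109 [0.41556066 0.23531185] 0.4377
 stripe 125 [0.39712873 0.27559888] 0.4368
scene pca [0.40979043 0.25098733] 0.4333 ((408.3902282714844, 250.95999145507812), (162.23748779296875, 84.95458984375), 25.01591682434082)
 stripe 52 [0.4036114  0.27783984] 0.4351
```

Emit:
{"name": "play_rows", "arguments": {"plan": [[[-0.4, -0.9, 0, 0, 0.8], [0, 0, -1, 0, 0.8], [0, 0, -2.5, 0, 0.8], [0, 0, -2.5, 0, 0.8], [0, 0, -2, 0, 0.8]]]}}

```text
time_s: 24.58
position: [0.407, -0.3006, 0.0752]
tcp_rot: [-0.0, 0.995, 0.102, -0.0]
force: [-0.7, -0.3, -0.4]
gripper_width: 0.802
grasp_force: 0.0
```

Emit:
{"name": "play_rows", "arguments": {"plan": [[[0, 0, 0, 0, 0.8], [0, 0, 0, 0, 0.8], [0, 0, 0, 0, 0.8], [0, 0, 0, 0, 0.8], [0, 0, 0, 0, 0.8]]]}}

```text
time_s: 25.0
position: [0.4084, -0.3013, 0.0786]
tcp_rot: [0.001, 0.995, 0.102, 0.001]
force: [-0.7, -1.0, -0.0]
gripper_width: 0.801
grasp_force: 0.0
```

Emit:
{"name": "play_rows", "arguments": {"plan": [[[0.05, 0.2, -1.5, 0, 0.8], [0, 0, -2, 0, 0.8], [0, 0, -1.5, 0, 0.8], [0, 0, -0.8, 0, 0.8], [0, 0, 0, 0, 0.8]]]}}

```text
time_s: 25.42
position: [0.4075, -0.2983, 0.0183]
tcp_rot: [-0.001, 0.995, 0.102, -0.001]
force: [-0.8, 0.9, 0.1]
gripper_width: 0.802
grasp_force: 0.0
```

Emit:
{"name": "play_rows", "arguments": {"plan": [[[0, 0, 0, 0, 0.74], [0, 0, 0, 0, 0.7], [0, 0, 0, 0, 0.65], [0, 0, 0, 0, 0.6], [0, 0, 0, 0, 0.5]]]}}

```text
time_s: 25.83
position: [0.4089, -0.2992, 0.0206]
tcp_rot: [0.001, 0.995, 0.102, 0.001]
force: [-1.8, 1.0, 5.8]
gripper_width: 0.622
grasp_force: 40.7
```

Emit:
{"name": "play_rows", "arguments": {"plan": [[[0, 0, 0, 0, 0.5], [0, 0, 0, 0, 0.5], [0, 0, 0, 0, 0.5], [0, 0, 0, 0, 0.5], [0, 0, 0, 0, 0.5]]]}}

```text
time_s: 26.25
position: [0.4089, -0.2992, 0.0206]
tcp_rot: [0.001, 0.995, 0.102, 0.001]
force: [-1.8, 1.4, 6.9]
gripper_width: 0.623
grasp_force: 40.7
```

Emit:
{"name": "play_rows", "arguments": {"plan": [[[0, 0, 0.5, 0, 0.5], [0, 0, 1.5, 0, 0.5], [0, 0, 3, 0, 0.5], [0, 0, 3.5, 0, 0.5], [0, 0, 3, 0, 0.5]]]}}

```text
time_s: 26.67
position: [0.408, -0.2986, 0.1365]
tcp_rot: [0.0, 0.995, 0.102, 0.0]
force: [1.6, -1.4, -2.3]
gripper_width: 0.624
grasp_force: 42.8
```

Emit:
{"name": "play_rows", "arguments": {"plan": [[[0.4, 1.5, 0.3, 0, 0.5], [0.9, 3.1, 0, 0, 0.5], [0.9, 3.1, 0, 0, 0.5], [0.9, 3.1, 0, 0, 0.5], [0.9, 3.1, 0, 0, 0.5]]]}}

```text
time_s: 27.08
position: [0.4482, -0.1584, 0.138]
tcp_rot: [0.0, 0.995, 0.101, 0.0]
force: [-0.3, -0.5, -2.3]
gripper_width: 0.621
grasp_force: 42.7
```

Emit:
{"name": "play_rows", "arguments": {"plan": [[[0.9, 3.1, 0, 0, 0.5], [0.9, 3.1, 0, 0, 0.5], [0.9, 3.1, 0, 0, 0.5], [0.4, 3.1, 0, 0, 0.5], [0, 3.1, 0, 0, 0.5]]]}}

```text
time_s: 27.5
position: [0.4797, -0.0032, 0.1379]
tcp_rot: [0.0, 0.995, 0.102, 0.0]
force: [0.6, 0.4, -1.2]
gripper_width: 0.623
grasp_force: 42.7
```

Emit:
{"name": "play_rows", "arguments": {"plan": [[[0, 3, 0, 0.023, 0.5], [-0.5, 3, 0, 0.023, 0.5], [-0.8, 3, 0, 0.023, 0.5], [-1, 3, 0, 0.023, 0.5], [-1, 3, 0, 0.023, 0.5]]]}}

```text
time_s: 27.92
position: [0.4455, 0.1465, 0.1378]
tcp_rot: [0.0, 0.987, 0.159, 0.0]
force: [1.6, 0.9, -2.3]
gripper_width: 0.618
grasp_force: 42.8
```

Emit:
{"name": "play_rows", "arguments": {"plan": [[[-1, 3, 0, 0.023, 0.5], [-1, 3, 0, 0.023, 0.5], [-1, 3, 0, 0.023, 0.5], [-1, 1.8, 0, 0.023, 0.5], [0, 0, 0, 0.022, 0.5]]]}}

```text
time_s: 28.33
position: [0.4036, 0.2577, 0.1381]
tcp_rot: [-0.001, 0.976, 0.218, 0.0]
force: [0.8, 0.1, -2.5]
gripper_width: 0.622
grasp_force: 42.8
```

Emit:
{"name": "play_rows", "arguments": {"plan": [[[0, 0, 0, 0, 0.5], [0, 0, 0, 0, 0.5], [0, 0, 0, 0, 0.5], [0, 0, 0, 0, 0.5], [0, 0, 0, 0, 0.5]]]}}

```text
time_s: 28.75
position: [0.4066, 0.2524, 0.1373]
tcp_rot: [0.0, 0.977, 0.214, 0.0]
force: [-0.4, -0.7, -2.0]
gripper_width: 0.614
grasp_force: 42.8
```

Run:
```python
from fit import *
s=r.state();print(s['position'],2*np.arctan2(s['tcp_rot'][2],s['tcp_rot'][1]))
```

```text
[0.40661193 0.25241163 0.13731928] 0.43088828043287425
```

Emit:
{"name": "play_rows", "arguments": {"plan": [[[0, 0.25, -2, 0.005, 0.5], [0, 0, -3, 0, 0.5], [0, 0, -3, 0, 0.5], [0, 0, -1.5, 0, 0.5], [0, 0, -0.4, 0, 0.5]]]}}

```text
time_s: 29.17
position: [0.4047, 0.2542, 0.0356]
tcp_rot: [0.0, 0.976, 0.217, -0.002]
force: [-0.9, -0.8, -1.8]
gripper_width: 0.623
grasp_force: 42.8
```

Emit:
{"name": "play_rows", "arguments": {"plan": [[[0, 0, 0, 0, 0.5], [0, 0, 0, 0, 0.5], [0, 0, 0, 0, 0.5], [0, 0, 0, 0, 0.5], [0, 0, 0, 0, 0.5]]]}}

```text
time_s: 29.58
position: [0.4069, 0.256, 0.0393]
tcp_rot: [-0.0, 0.976, 0.217, 0.001]
force: [0.3, 0.0, -1.7]
gripper_width: 0.622
grasp_force: 42.8
```

Emit:
{"name": "play_rows", "arguments": {"plan": [[[0, -0.1, -0.5, 0, 0.5], [0, 0, -0.2, 0, 0.5], [0, 0, 0, 0, 0.5], [0, 0, 0, 0, 0.5], [0, 0, 0, 0, 0.5]]]}}

```text
time_s: 30.0
position: [0.4061, 0.2548, 0.0313]
tcp_rot: [-0.0, 0.976, 0.217, -0.0]
force: [0.3, 0.9, -1.7]
gripper_width: 0.621
grasp_force: 42.8
```

Emit:
{"name": "play_rows", "arguments": {"plan": [[[0, 0, -0.1, 0, 0.5], [0, 0, 0, 0, 0.5], [0, 0, 0, 0, 0.5], [0, 0, 0, 0, 0.5], [0, 0, 0, 0, 0.5]]]}}

```text
time_s: 30.42
position: [0.4063, 0.2549, 0.0306]
tcp_rot: [0.0, 0.976, 0.217, 0.0]
force: [-1.3, -0.9, 5.6]
gripper_width: 0.621
grasp_force: 43.4
```

Contact. Releasing, backing up, then moving clear for a final look.

Emit:
{"name": "play_rows", "arguments": {"plan": [[[0, 0, 0, 0, 0.65], [0, 0, 0, 0, 0.7], [0, 0, 0, 0, 0.8], [0, 0, 0, 0, 0.9], [0, 0, 0, 0, 0.9]]]}}

```text
time_s: 30.83
position: [0.4062, 0.2547, 0.0303]
tcp_rot: [-0.0, 0.976, 0.217, -0.0]
force: [0.8, -0.2, 0.5]
gripper_width: 0.897
grasp_force: 0.0
```

Emit:
{"name": "play_rows", "arguments": {"plan": [[[0, 0, 1.5, 0, 0.9], [0, 0, 3, 0, 0.9], [0, 0, 3.5, 0, 0.9], [0, 0, 3.5, 0, 0.9], [0, 0, 3.5, 0, 0.9]]]}}

```text
time_s: 31.25
position: [0.4057, 0.2547, 0.1819]
tcp_rot: [-0.0, 0.976, 0.217, -0.0]
force: [0.8, 0.1, -0.9]
gripper_width: 0.897
grasp_force: 0.0
```

Emit:
{"name": "play_rows", "arguments": {"plan": [[[0, 2, 2, 0, 0.9], [0, 3.5, 1, 0, 0.9], [0, 3.5, 0, 0, 0.9], [0, 3.5, 0, 0, 0.9], [0, 3.5, 0, 0, 0.9]]]}}

```text
time_s: 31.67
position: [0.4065, 0.4161, 0.2106]
tcp_rot: [-0.0, 0.976, 0.216, 0.0]
force: [1.2, 0.3, 0.5]
gripper_width: 0.896
grasp_force: 0.0
```

Emit:
{"name": "play_rows", "arguments": {"plan": [[[0, 3.5, 0, 0, 0.9], [0, 3.5, 0, 0, 0.9], [0, 0, 0, 0, 0.9], [0, 0, 0, 0, 0.9], [0, 0, 0, 0, 0.9]]]}}

```text
time_s: 32.08
position: [0.4061, 0.4844, 0.2098]
tcp_rot: [0.0, 0.976, 0.217, -0.0]
force: [0.1, 0.0, -0.4]
gripper_width: 0.901
grasp_force: 0.0
```

Run:
```python
from fit import *
print(r.state()['position'])
a=cam('scene');b=cam('top')
cc=lambda c,x,y,w,h,W,H:cv2.resize(cv2.cvtColor(c['img'],cv2.COLOR_RGB2BGR)[y:y+h,x:x+w],(W,H),interpolation=cv2.INTER_CUBIC)
cv2.imwrite('pics/g8.png',np.hstack([cc(b,115,120,200,150,400*4//4+0,300),cc(a,60,90,300,225,400,300)]) if 0 else np.vstack([cc(b,115,120,200,86,800,344),np.hstack([cc(b,115,206,60,38+26,240,256),cc(a,150,90,210,96,560,256)])]))
B=blob(b,150,175,(150,244),vmin=55,rad=34)
W=np.array([atz(b,p,.056)[:2] for p in np.argwhere(B[2])[:,::-1]]);f=cv2.fitLine(W.astype(np.float32),2,0,1e-6,1e-6).ravel()
print('carriage',B[1],W.mean(0),np.arctan(f[1]/f[0]))
```

```text
[0.40611098 0.4844344  0.20981803]
carriage 708 [0.40657506 0.25421612] 0.42708626
```

View pics/g8.png

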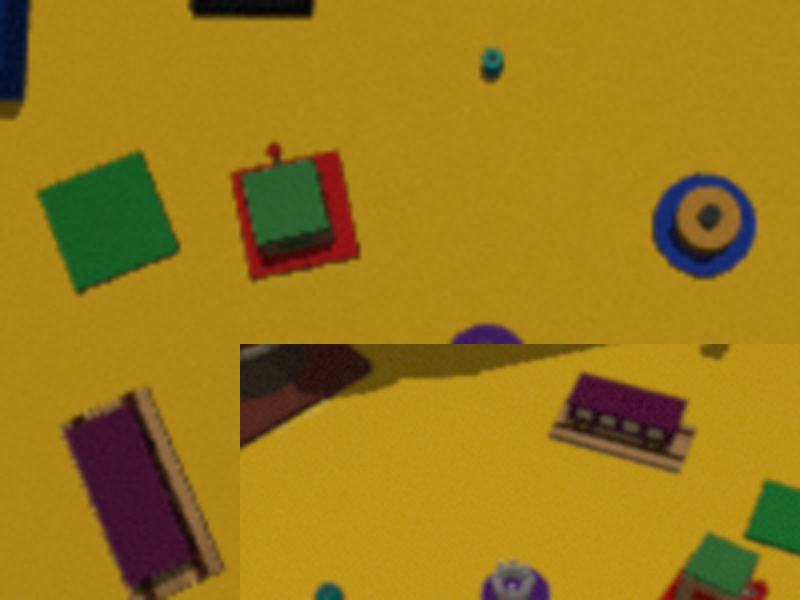

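Everything is in place: the carriage is centred and aligned on the track, the jackbox on red, the music box on blue and the crown on the podium, with both beads untouched.

```bash
python3 -c "
from workcell import r
print(r.close_job())"
```

```text
the job is handed in; nothing more can be done
None
```

The tower is down in the order asked, each toy standing upright on the middle of its own place (carriage within about 1 mm and 0.01 rad of the track) and neither bead touched; the job was handed in at about 32 s of the 128 s allowed, and no verdict came back.

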